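# Slide a well plate home under the condenser and clip it

### The job

Slide the six-well plate that lies on the microscope's stage, flat and without lifting it, under the condenser until it sits fully home in the corner of the plate holder, snug against both the holder's long back bar and its end stop. Then swing the holder's clip arm in until its pad rests on the plate's near end. Work gently: do not push the holder itself along its rail, do not touch the condenser, and leave the two small dishes on the stage and the rest of the bench as they are.

Things in the scene. Friction and masses are not known exactly. Their poses are not given: they have to be found in the camera images.
- microscope: White inverted microscope with a black stage, fixed, side-on to the robot. Origin on the bench under the optical axis; +x away from the robot along the stage, +y to the rear pillar, z up. Stage top 200 mm up, x -195 to +130, y -115 to +105. Standing higher than it: pillar (y over +170), eyepiece head (y under -225, x within 42), a 14 mm high rail (y 84 to 100, x -25 to +125) mm.
- condenser: Black round condenser over the optical axis; same origin and axes as the microscope. Radius 30 mm from 42 to 97 mm above the stage, a flange of radius 40 mm from 97 to 109 mm, thinner above, then the lamp house of radius 38 mm from 185 mm above the stage, on an arm from the pillar.
- plate: Pale lidded six-well plate on the stage, 128 (its x) by 86 (its y) by 20 mm high, about 0.16 kg. Origin at the centre of its underside. It starts with its +x end towards the end stop, turned by up to 15 degrees, 20 to 85 mm short of home along x, with a gap to the back bar. 1 to 3 N slides it; too wide to grasp.
- home (a point): Where the centre of the plate's underside is when the plate is home; moves with the holder; axes as the microscope's. In this frame the steel back bar's face is the plane y = +43 mm (bar x -68 to +74, 12 thick), the end stop's face the plane x = +64 mm (stop y -30 to +43, 10 thick); both 17 mm high. The clip arm's pivot is at x -74, y +53 mm.
- holder (a joint): Place of the plate holder along the microscope's rail, m, + along x (home is at x = this value in the microscope's frame). It is held by friction only: about 8 N along x shifts it.
- clip (a joint): Angle of the steel clip arm about its upright pivot, rad. 0: it points to -y of the holder, square across the plate's near (-x) end, its pad just touching a plate that is home. Grows as the arm swings out: at 1.57 it points to -x. Starts 1.65 to 2.0, clear of the plate's path. Range -0.12 to 2.15. Stays where it is left; about 2 N at the pad moves it.
- clip_pivot (a point): Pivot axis of the clip arm, 10 mm above the stage. The arm is a straight strip, 6 mm thick, 55 mm long from the pivot, from 3 to 20 mm above the stage; the pivot barrel has 7.5 mm radius and is 26 mm high.
- clip_pad (a point): Axis of the round rubber pad at the arm's free end (radius 7 mm, 3 to 23 mm above the stage), 10 mm above the stage, 55 mm from the pivot and set 3 mm to the plate's side of the arm's middle line.
- dish_a: Small lidded culture dish, 35 mm across, 12 mm high, on the stage's far front corner. Origin at the centre of its underside. To be left alone.
- dish_b: A second such dish at the stage's far end, behind the end stop. To be left alone.
- plate_spare: A plate of the same kind on the bench to the left, not to be used. Origin at the centre of its underside.
- slide_box: Blue slide box 90 x 170 x 36 mm on the bench. Left alone.
- flask: Small flat culture flask 55 x 110 x 28 mm on the bench. Left alone.
- wash_bottle: White wash bottle, 72 mm across, 195 mm high, on the bench to the right. Left alone.
- tube_rack: Grey tube rack 70 x 180 x 104 mm on the bench to the right. Left alone.
- tip_box: Grey box with pale lid 85 x 120 x 74 mm on the bench to the right. Left alone.

How it is judged:
On the way:
1. the plate is fully home against back bar and end stop while the clip arm is still swung out (over 0.6 rad) (x of plate in the frame of home above -0.003 m and y of plate in the frame of home above -0.003 m and angle between the x axis of plate and the x axis of home, either way round below 0.035 rad and value of joint clip above 0.6 rad), for 0.2 s.
At the end, for the whole second after the job is handed in: The plate lies flat and at rest on the stage, home against both: within 1.6 mm of the end stop, 1.8 mm of the back bar and 0.022 rad of square; the clip arm is within 0.045 rad of square across its near end (pad on the plate); the holder is within 1.5 mm of where it was (x of plate in the frame of home between -0.0016 and 0.002 m and y of plate in the frame of home between -0.0018 and 0.002 m and z of plate in the frame of home below 0.002 m and angle between the x axis of plate and the x axis of home, either way round below 0.022 rad and value of joint clip between -0.06 and 0.045 rad and linear speed of plate below 0.005 m/s and distance of home from where it was at the start of the episode below 0.0015 m); the robot touches nothing.
It fails at once if the plate is lifted more than 8 mm or tipped more than 0.12 rad (z of plate in the frame of home above 0.008 m or angle between plate's own z axis and vertical above 0.12 rad).
It fails at once if the holder is pushed more than 1.5 mm along its rail (distance of home from where it was at the start of the episode above 0.0015 m).
It fails at once if the plate is pushed with more than 30 N (contact force between the fingers and plate above 30 N).
It fails at once if the condenser is touched by robot or plate (contact force between any of the arm, the fingers, plate and condenser above 1 N).
It fails at once if a dish on the stage is moved more than 6 mm, or something on the bench more than 15 mm (distance of any of dish_a, dish_b from where it was at the start of the episode above 0.006 m or distance of any of plate_spare, slide_box, flask, wash_bottle, tube_rack, tip_box from where it was at the start of the episode above 0.015 m).
It also fails if it takes over 61 s, if anything falls off the work surface, if the arm or the gripper's body presses on something with over 40 N, if the wrist force passes 120 N, or if a joint passes its speed limit or range.

### The arm

A 7-joint arm with a two-finger parallel gripper is mounted at the origin on the work surface. World frame = base frame: x ahead of the robot, y to its left, z up, the work surface at z = 0. Lengths are in m, angles in rad, forces in N, time in s.
With the tool pointing down it reaches from about 0.35 to 0.9 m from the base axis. Payload 7.2 kg.
Tool frame: the origin (TCP) lies at the very end of the fingers, on their centre line; the grasp point (between the pads) lies 19 mm behind it (ctrl.hold_point_z is the distance from the TCP to the grasp point, in m); z points along the fingers, y is the line along which they close (so a half turn about z gives the same grasp; the last joint's range is limited). The gripper opens to 88 mm and grips with 3 to 60 N. Pads are 20 mm wide; open, the fingers measure 115 mm over their backs; the gripper's body (75 mm by 178 mm) begins 61 mm behind the grasp point.
Start: joints at [1.214, 0.411, -0.013, 1.596, 0.006, 1.134, -0.082], TCP at [0.178, -0.599, 0.199] pointing down, gripper open.
Joint ranges: [-2.95, 2.95], [-0.29, 1.99], [-1.47, 1.44], [0.14, 2.54], [-1.03, 4.17], [0.13, 1.85], [-2.86, 2.86]. Speed limits (rad/s): [2.39, 2.39, 3.01, 3.01, 3.14, 3.14, 3.14].

### API

Orientations are given as a rotation vector (axis times angle).
In Python, from station import ctrl, jaws, readout, camera gives the robot as it stands. Calls block until the motion is done:
- ctrl.reach(position, orientation): joint-space move of the TCP to a pose.
- ctrl.servo_line(position, attitude=None, v=0.15, threshold=None): straight line of the TCP; attitude=None keeps the orientation; v is the mean speed in m/s. With threshold (N) it stops when the force on the tool has changed by that much, and returns True; else False.
- ctrl.set_joints(angles): joint-space move.
- jaws.gripper_to(opening): finger opening in m; the grip force is fixed at half the most; returns when the fingers have stopped.
- ctrl.hold(seconds).
- ctrl.ik(position, orientation): joint angles nearest the present ones, or None.
- readout.state(): the state.
- camera(name): name is "scene" or "top"; returns a dict with "color" (420x560x3 uint8, red, green, blue), "K" (3x3 intrinsics, pixels), "distortion" ([k1, k2, p1, p2, k3] as OpenCV has them; the pictures are not rectified), "rvec" (rotation vector, rad) and "tvec" (3), from world to camera coordinates, as OpenCV has them. Camera axes: x right, y down, z forward; pixel columns grow to the right and rows downward; lengths in m; the calibration is good to about 2 mm. A picture is of the moment at which its call begins. There is no depth.
A pose or a line that the arm cannot do raises ctrl.MotionError and nothing moves.
- ctrl.hand_in(): hands the job in; it is judged then, once.
The state is a dict: "time_s": time; "joint_positions": joint angles; "joint_velocities": joint speeds; "tau": joint torques, N m; "tcp_pos": TCP position; "ee_rot": TCP orientation; "wrist_force": force on the tool from outside, world axes, zero at the start; "wrist_torque": the same for the moment, N m; "grip_width": finger opening in m; "finger_force": force on a finger pad.
Only numpy, scipy, OpenCV 4.12 (cv2) and the standard library are available. Lean on these libraries where they do the work, as an engineer would, in place of code of your own. Each camera call takes 0.05 s, during which the arm holds its last target. There are 200 camera calls.

## Working session

There is one attempt and no reset: what is moved stays moved. The work goes in short steps, each a Python script; the robot and the scene stay as the last script left them, time stands still between calls to the robot, and variables do not carry over. Pictures are saved under pics/ and viewed, at most 10 in all, crops included, and the job is handed in when it is done.

```bash
ls; mkdir -p pics
python3 - <<'E'
from station import ctrl, jaws, readout, camera
import cv2,numpy as np
for n in("scene","top"):
    c=camera(n); cv2.imwrite(f"pics/{n}0.png",cv2.resize(c["color"][:,:,::-1],(784,588),interpolation=cv2.INTER_CUBIC))
    R=cv2.Rodrigues(np.array(c["rvec"]))[0]; print(n,c["K"],c["distortion"],"pos",-R.T@np.array(c["tvec"]).ravel(),R[2])
s=readout.state();print(s["tcp_pos"],s["ee_rot"],s["time_s"])
E
```

```text
pics
scene [[413.56634672   0.         279.90739048]
 [  0.         413.56634672 202.29110867]
 [  0.           0.           1.        ]] [0.04341387 0.         0.         0.         0.        ] pos [ 0.1331421  -0.57365368  1.30977916] [ 0.29811586  0.39989233 -0.86672548]
top [[504.37395043   0.         283.71317793]
 [  0.         504.37395043 219.02580793]
 [  0.           0.           1.        ]] [0.04225437 0.         0.         0.         0.        ] pos [ 0.45284795 -0.0080212   1.58281057] [ 0.07444628 -0.01296323 -0.99714077]
[ 0.17782568 -0.59867403  0.19841643] [-3.10749937e+00 -4.51957263e-01  4.50264102e-04] 0.1
```

View pics/scene0.png

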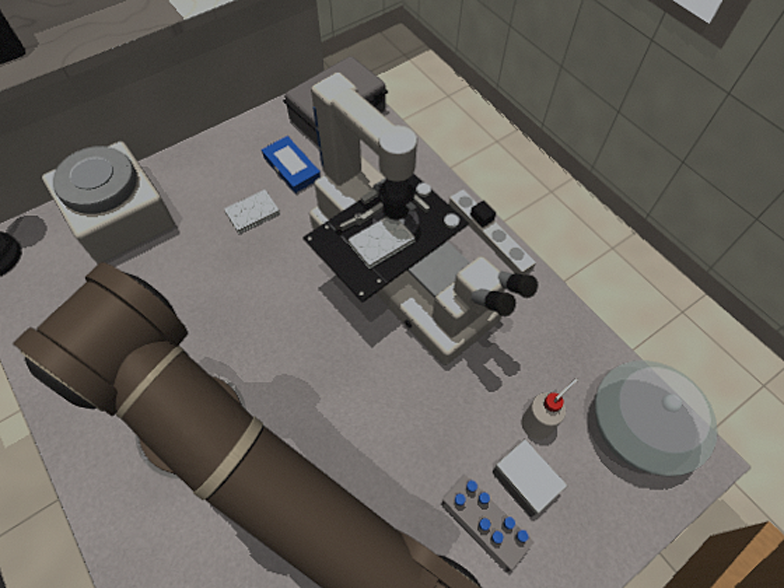

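View pics/top0.png

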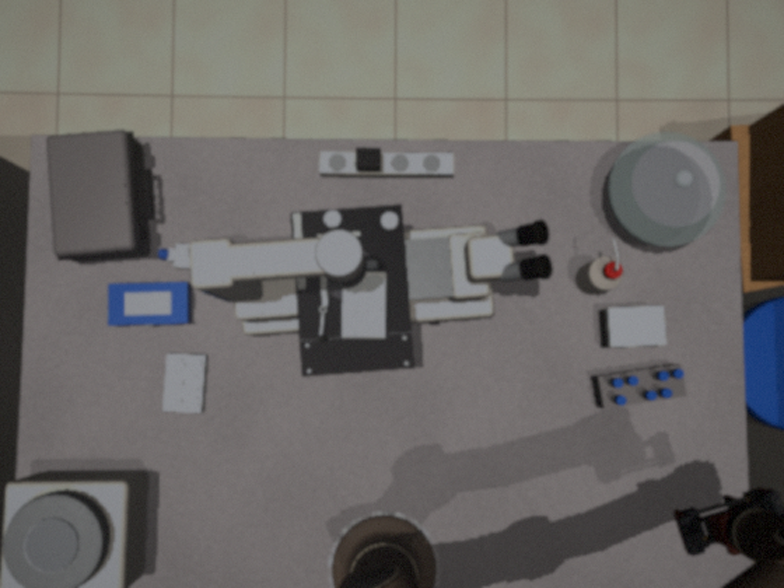

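Scene view: the stage is around (380,235), with the plate at (383,240) and dishes at (424,190) and (452,220). Top view: the stage is at (355,290), the plate at (363,305) and the clip arm at (323,305). Next I'll enlarge both.

```bash
cat > h.py <<'E'
import cv2,numpy as np
from station import ctrl, jaws, readout, camera
BOX={"scene":(212,118,130,100,6),"top":(200,145,110,125,4.8)}
def crop(n,name,box=None):
    # average frames to cut the noise
    c=camera(n); x,y,w,h,s=box or BOX[n]
    im=c["color"][y:y+h,x:x+w,::-1]
    im=cv2.resize(im,None,fx=s,fy=s,interpolation=cv2.INTER_CUBIC)
    im=(255*(im/255.)**0.7).astype(np.uint8)
    cv2.imwrite(f"pics/{name}.png",im); return c
def ray(c,uv):
    R=cv2.Rodrigues(np.array(c["rvec"]))[0]; o=-R.T@np.array(c["tvec"]).ravel()
    p=cv2.undistortPoints(np.array(uv,float).reshape(-1,1,2),c["K"],np.array(c["distortion"]))[:,0]
    return o,np.c_[p,np.ones(len(p))]@R
def at_z(c,uv,z):
    o,d=ray(c,uv); return o+d*((z-o[2])/d[:,2])[:,None]
def unc(uv,box): # crop px -> image px
    x,y,w,h,s=box; return (np.array(uv,float)+.5)/s-.5+[x,y]
def tri(c1,u1,c2,u2):
    o1,d1=ray(c1,u1);o2,d2=ray(c2,u2);out=[]
    for a,b in zip(d1,d2):
        t=np.linalg.lstsq(np.c_[a,-b],o2-o1,rcond=None)[0]; p,q=o1+a*t[0],o2+b*t[1]; out.append(np.r_[(p+q)/2,np.linalg.norm(p-q)])
    return np.array(out)
E
python3 - <<'E'
from h import *
crop("scene","scene1");crop("top","top1")
E
```

```text
(no output)
```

View pics/scene1.png

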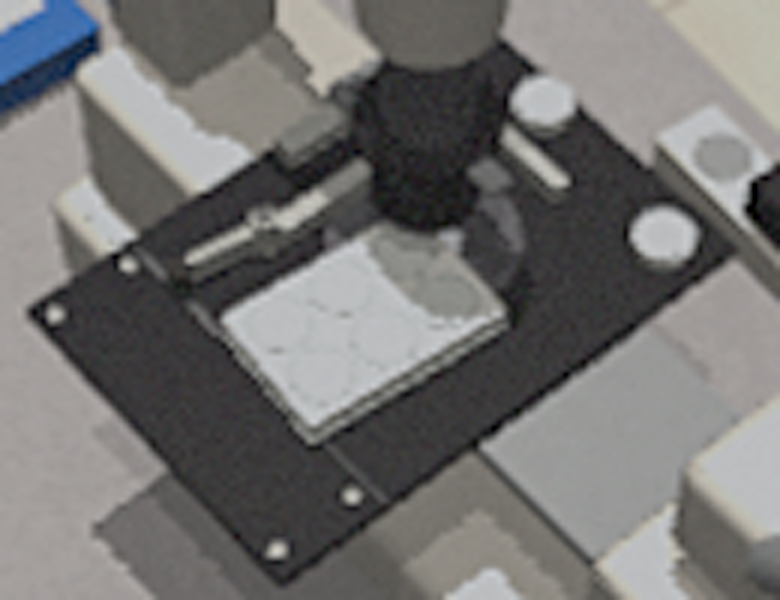

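View pics/top1.png

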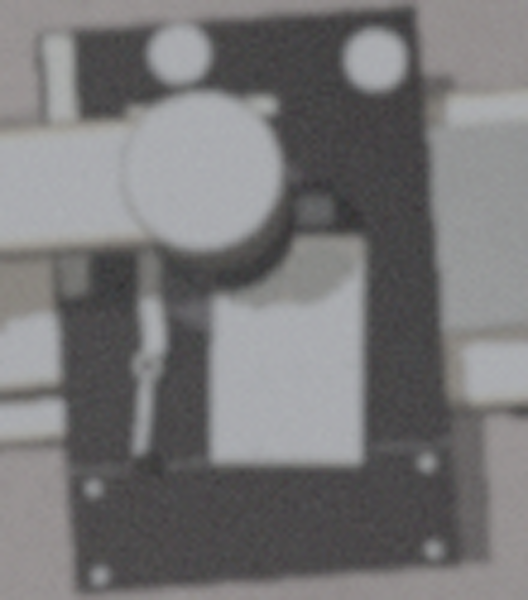

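Stage corners read from the crops, in the order near-left, near-right, far-right, far-left:
- **Top:** (78,592), (460,562), (414,8), (38,33).
- **Scene:** (28,312), (283,585), (742,250), (505,42).

The plate's top corners, clip pivot, bar and end stop are legible in both crops too.

Run:
```python
from h import *
S,T=camera("scene"),camera("top")
s=lambda p:unc(p,BOX["scene"]); t=lambda p:unc(p,BOX["top"])
np.set_printoptions(precision=4,suppress=True)
sc=[(28,312),(283,585),(742,250),(505,42)]; tc=[(78,592),(460,562),(414,8),(38,33)]
print("tri stage",tri(S,s(sc),T,t(tc)))
M=np.array([(-.195,.105),(-.195,-.115),(.13,-.115),(.13,.105)])
def fit(W):
    a,b=M-M.mean(0),W[:,:2]-W[:,:2].mean(0)
    th=np.arctan2((a[:,0]*b[:,1]-a[:,1]*b[:,0]).sum(),(a*b).sum())
    R=np.array([[np.cos(th),-np.sin(th)],[np.sin(th),np.cos(th)]]); o=W[:,:2].mean(0)-R@M.mean(0)
    return o,th,W[:,:2]-(M@R.T+o)
A,B=at_z(S,s(sc),.2),at_z(T,t(tc),.2)
print(fit(A),fit(B))
o,th,_=fit((A+B)/2); print("mean",o,th)
R=np.array([[np.cos(th),-np.sin(th)],[np.sin(th),np.cos(th)]])
m=lambda W:(W[:,:2]-o)@R
print("plate top tri",tri(S,s([(222,318),(312,430),(508,318)]),T,t([(210,465),(363,465),(365,237)])))
print("plate S",m(at_z(S,s([(222,318),(312,430),(508,318)]),.22)),"T",m(at_z(T,t([(210,465),(363,465),(365,237)]),.22)))
print("pivot S,T",m(at_z(S,s([(265,212)]),.226)),m(at_z(T,t([(147,362)]),.226)))
print("pad",m(at_z(S,s([(180,268)]),.223)),m(at_z(T,t([(150,463)]),.223)))
print("stop top",m(at_z(S,s([(505,128),(568,183)]),.217)),m(at_z(T,t([(130,108),(277,103)]),.217)))
print("dish",m(at_z(S,s([(545,100),(664,234)]),.212)),m(at_z(T,t([(180,53),(376,60)]),.212)))
```

```text
tri stage [[ 0.4203  0.1588  0.1961  0.002 ]
 [ 0.4386 -0.0585  0.1943  0.0018]
 [ 0.7609 -0.0314  0.1946  0.0023]
 [ 0.7561  0.1876  0.1614  0.0141]]
(array([0.6209, 0.0619]), np.float64(0.05648753605622864), array([[-0.0018,  0.0011],
       [ 0.0036,  0.0032],
       [ 0.0018,  0.011 ],
       [-0.0035, -0.0153]])) (array([0.6223, 0.0714]), np.float64(0.08526163421763183), array([[ 0.0022, -0.0015],
       [ 0.0016,  0.0011],
       [-0.0029,  0.0015],
       [-0.0009, -0.0011]]))
mean [0.6216 0.0666] 0.07096450126841487
plate top tri [[ 0.4941  0.0822  0.2191  0.0023]
 [ 0.4939 -0.0034  0.2195  0.0006]
 [ 0.6229 -0.0028  0.2119  0.0021]]
plate S [[-0.1254  0.0235]
 [-0.1322 -0.0612]
 [-0.0085 -0.0728]] T [[-0.127   0.0252]
 [-0.1326 -0.0606]
 [-0.0038 -0.0699]]
pivot S,T [[-0.0675  0.06  ]] [[-0.0673  0.0566]]
pad [[-0.1242  0.0615]] [[-0.1239  0.0584]]
stop top [[ 0.0753  0.0262]
 [ 0.0771 -0.0247]] [[ 0.0786  0.0587]
 [ 0.0763 -0.0248]]
dish [[ 0.1086  0.0298]
 [ 0.0973 -0.0812]] [[ 0.1095  0.0289]
 [ 0.0985 -0.0827]]
```

```bash
cat >> h.py <<'E'
from scipy.spatial.transform import Rotation as Ro
def frame(M,W):
    M=np.array(M);a,b=M-M.mean(0),W[:,:2]-W[:,:2].mean(0)
    th=np.arctan2((a[:,0]*b[:,1]-a[:,1]*b[:,0]).sum(),(a*b).sum())
    R=np.array([[np.cos(th),-np.sin(th)],[np.sin(th),np.cos(th)]]); o=W[:,:2].mean(0)-R@M.mean(0)
    return o,th,R,W[:,:2]-(M@R.T+o)
def att(kind,th,a=np.radians(30)):
    z=np.array([np.sin(a),0,-np.cos(a)]) if kind=="x" else np.array([0,np.sin(a),-np.cos(a)])
    out=[]
    for sg in(1,-1):
        y=sg*np.array([0,1.,0] if kind=="x" else [1.,0,0]); x=np.cross(y,z)
        out.append((Ro.from_euler("z",th)*Ro.from_matrix(np.c_[x,y,z])).as_rotvec())
    return out
E
python3 - <<'E'
from h import *
S,T=camera("scene"),camera("top")
s=lambda p:unc(p,BOX["scene"]); t=lambda p:unc(p,BOX["top"])
np.set_printoptions(precision=4,suppress=True)
sc=[(28,312),(283,585),(742,250)]; tc=[(78,592),(460,562),(414,8),(38,33)]
M=np.array([(-.195,.105),(-.195,-.115),(.13,-.115),(.13,.105)])
fs,ft=frame(M[:3],at_z(S,s(sc),.2)),frame(M,at_z(T,t(tc),.2))
print(fs,ft)
P={"plate":([(222,318),(312,430),(508,318)],[(210,465),(363,465),(365,237)],.22),
"pivot":([(265,212)],[(147,362)],.226),"pad":([(180,268)],[(150,463)],.223),"stop":([(568,183)],[(277,103)],.217),"arm_end":([(190,262)],[(143,453)],.22)}
for k,(a,b,z) in P.items():
    print(k,*[(at_z(c,f(p),z)[:,:2]-F[0])@F[2] for c,f,p,F in((S,s,a,fs),(T,t,b,ft))])
o=(fs[0]+ft[0])/2;th=(fs[1]+ft[1])/2;R=Ro.from_euler("z",th).as_matrix()[:2,:2];print(o,th)
for k,pts in{"x":[(-.145,-.02),(-.07,.0),(-.11,.09)],"y":[(-.035,-.09),(0,-.06),(-.035,-.055)]}.items():
  for r in att(k,th):
    print(k,[ctrl.ik([*(o+R@p),z],r) for p in pts for z in(.209,.25)])
s=readout.state();print(s["time_s"],s["wrist_force"])
E
```

```text
(array([0.6208, 0.0691]), np.float64(0.08212462428293037), array([[ 0.9966, -0.082 ],
       [ 0.082 ,  0.9966]]), array([[ 0.0006, -0.001 ],
       [ 0.0003,  0.0008],
       [-0.0009,  0.0002]])) (array([0.6223, 0.0714]), np.float64(0.08526163421763183), array([[ 0.9964, -0.0852],
       [ 0.0852,  0.9964]]), array([[ 0.0022, -0.0015],
       [ 0.0016,  0.0011],
       [-0.0029,  0.0015],
       [-0.0009, -0.0011]]))
plate [[-0.1246  0.0223]
 [-0.1324 -0.0622]
 [-0.0087 -0.0752]] [[-0.1278  0.0224]
 [-0.1346 -0.0633]
 [-0.006  -0.0745]]
pivot [[-0.0663  0.0582]] [[-0.0676  0.0529]]
pad [[-0.1229  0.0603]] [[-0.1241  0.0555]]
stop [[ 0.0773 -0.0281]] [[ 0.0748 -0.0305]]
arm_end [[-0.1153  0.0618]] [[-0.1181  0.0593]]
[0.6216 0.0702] 0.0836931292502811
x [array([ 0.5263, -0.1269, -0.6814,  2.3237, -0.092 ,  0.3955,  1.5575]), array([ 0.4597, -0.1918, -0.587 ,  2.2636, -0.1498,  0.5183,  1.6178]), array([ 0.5983,  0.0701, -0.8751,  2.1802,  0.3542,  0.421 ,  1.1055]), array([ 0.3845, -0.0151, -0.6281,  2.1328,  0.1483,  0.508 ,  1.2978]), array([ 0.7125,  0.0467, -1.2358,  2.2121,  0.
[... 729 characters left out ...]
8,  1.2187,  0.1193]), array([ 0.7146,  0.6153, -0.8171,  1.4433, -0.0912,  1.2901,  0.1002]), array([ 0.7596,  0.5956, -0.8213,  1.583 , -0.105 ,  1.1863,  0.146 ]), array([ 0.7661,  0.5585, -0.8333,  1.5355, -0.1242,  1.2602,  0.1296])]
y [array([ 0.263 ,  0.4817, -0.0028,  1.5877, -0.5088,  1.3013, -2.602 ]), array([ 0.2621,  0.4476, -0.0014,  1.5408, -0.5001,  1.3725, -2.6417]), array([ 0.2153,  0.517 , -0.0212,  1.5294, -0.5125,  1.2915, -2.6683]), array([ 0.2145,  0.4844, -0.02  ,  1.4824, -0.504 ,  1.3612, -2.7079]), array([ 0.2344,  0.4604, -0.0356,  1.6216, -0.511 ,  1.2619, -2.6481]), array([ 0.2344,  0.4256, -0.0355,  1.5745, -0.5012,  1.3336, -2.6892])]
0.4 [0.1134 0.0229 0.0678]
```

```bash
cat >> h.py <<'E'
O=np.array([.6216,.0702]);TH=.0837;RM=Ro.from_euler("z",TH).as_matrix()[:2,:2];Z=.2095
A=att("x",TH,np.radians(40))
w=lambda x,y,z=Z:np.array([*(O+RM@np.array([x,y])),z])
def mic():
    s=readout.state();p=np.array(s["tcp_pos"]);f=np.array(s["wrist_force"])
    return np.r_[RM.T@(p[:2]-O),p[2]].round(4),np.r_[RM.T@f[:2],f[2]].round(2),round(s["time_s"],2)
E
python3 - <<'E'
from h import *
np.set_printoptions(precision=2,suppress=True)
for a in A:
    for p in[(-.17,-.12,.36),(-.055,-.105,.25),(-.055,-.105,Z),(-.028,-.055,Z),(-.15,0,Z),(-.068,0,Z),(-.11,.09,Z),(-.11,.09,.26)]: print(p,ctrl.ik(w(*p),a))
E
```

```text
(-0.17, -0.12, 0.36) None
(-0.055, -0.105, 0.25) [ 1.15  0.   -1.07  2.22 -0.43  0.25  2.12]
(-0.055, -0.105, 0.2095) [ 0.25  0.03 -0.22  2.31 -0.58  0.13  2.24]
(-0.028, -0.055, 0.2095) [ 0.45  0.09 -0.58  2.26  0.55  0.13  1.02]
(-0.15, 0, 0.2095) [ 0.39 -0.2  -0.64  2.48  0.06  0.13  1.32]
(-0.068, 0, 0.2095) [ 0.29 -0.   -0.57  2.34  0.85  0.17  0.57]
(-0.11, 0.09, 0.2095) [ 0.73 -0.04 -1.26  2.36  1.02  0.29  0.2 ]
(-0.11, 0.09, 0.26) [ 0.48 -0.18 -0.94  2.29  0.39  0.33  0.82]
(-0.17, -0.12, 0.36) None
(-0.055, -0.105, 0.25) [ 0.86 -0.01 -0.79  2.23 -0.44  0.25 -1.03]
(-0.055, -0.105, 0.2095) [ 0.25  0.03 -0.22  2.31 -0.58  0.13 -0.9 ]
(-0.028, -0.055, 0.2095) [ 0.63  0.11 -0.77  2.25  0.69  0.14 -2.25]
(-0.15, 0, 0.2095) [ 0.91 -0.27 -1.02  2.46 -0.99  0.2  -0.75]
(-0.068, 0, 0.2095) [ 0.37  0.   -0.65  2.34  0.85  0.17 -2.57]
(-0.11, 0.09, 0.2095) None
(-0.11, 0.09, 0.26) [ 0.51 -0.18 -0.97  2.29  0.36  0.33 -2.3 ]
```

```bash
sed -i 's/^A=.*/A=att("x",TH,np.radians(22));AY=att("y",TH)/; s/Z=.2095/Z=.2075/' h.py
python3 - <<'E'
from h import *
np.set_printoptions(precision=2,suppress=True)
for a in A:
    for p in[(-.17,-.12,.36),(-.17,-.12,.26),(-.058,-.105,.25),(-.058,-.105,Z),(-.15,0,Z),(-.068,0,Z),(-.11,.09,Z),(-.11,.09,.26)]: print(p,ctrl.ik(w(*p),a))
c=camera("scene");t=camera("top");print(tri(c,[[(475)/1.4,262/1.4]],t,[[490/1.4,257/1.4]]))
E
```

```text
(-0.17, -0.12, 0.36) [ 0.58 -0.21 -0.39  1.97 -0.21  1.    1.92]
(-0.17, -0.12, 0.26) [ 0.58 -0.14 -0.43  2.15 -0.21  0.75  1.92]
(-0.058, -0.105, 0.25) [ 0.62  0.1  -0.65  1.97  0.06  0.71  1.6 ]
(-0.058, -0.105, 0.2075) [ 0.63  0.16 -0.68  2.03  0.14  0.61  1.53]
(-0.15, 0, 0.2075) [ 0.66 -0.06 -0.87  2.21  0.02  0.59  1.42]
(-0.068, 0, 0.2075) [ 0.54  0.15 -0.84  2.06  0.31  0.63  1.16]
(-0.11, 0.09, 0.2075) [ 0.35  0.09 -0.86  2.11  0.36  0.65  0.9 ]
(-0.11, 0.09, 0.26) [ 0.89  0.07 -1.38  2.02  0.31  0.78  0.99]
(-0.17, -0.12, 0.36) [ 0.95 -0.23 -0.67  1.96 -0.32  1.02 -1.1 ]
(-0.17, -0.12, 0.26) [ 0.84 -0.14 -0.66  2.14 -0.27  0.76 -1.15]
(-0.058, -0.105, 0.25) [ 0.66  0.11 -0.69  1.97  0.07  0.71 -1.55]
(-0.058, -0.105, 0.2075) [ 0.61  0.16 -0.66  2.03  0.13  0.61 -1.6 ]
(-0.15, 0, 0.2075) [ 0.91 -0.06 -1.1   2.2  -0.02  0.59 -1.67]
(-0.068, 0, 0.2075) [ 0.55  0.15 -0.85  2.06  0.31  0.63 -1.98]
(-0.11, 0.09, 0.2075) [ 0.75  0.21 -1.34  2.09  0.58  0.72 -2.42]
(-0.11, 0.09, 0.26) [ 0.94  0.1  -1.45  2.02  0.35  0.79 -2.19]
[[ 0.63 -0.19  0.34  0.01]]
```

Run:
```python
from h import *
jaws.gripper_to(0.0)
p=np.array(readout.state()["tcp_pos"]); ctrl.servo_line([p[0],p[1],.36],v=.25)
ctrl.reach(w(-.17,-.12,.36),A[0]); print(mic())
ctrl.servo_line(w(-.058,-.105,.27),v=.2); print(mic())
print(ctrl.servo_line(w(-.058,-.105),v=.08,threshold=4),mic())
for i in range(3): print(readout.state()["wrist_force"])
print(ctrl.servo_line(w(-.058,-.060),v=.03,threshold=10),mic())
crop("top","top2");
```

```text
(array([-0.17  , -0.1206,  0.3599]), array([ 0.43, -0.05, -0.21]), 4.78)
(array([-0.0582, -0.1052,  0.2703]), array([-0.22,  0.47,  0.58]), 5.65)
False (array([-0.0576, -0.105 ,  0.2081]), array([ 0.14, -0.66,  0.17]), 6.58)
[ 0.19635089 -0.64857735  0.16807476]
[ 0.19635089 -0.64857735  0.16807476]
[ 0.19635089 -0.64857735  0.16807476]
False (array([-0.058 , -0.0602,  0.2075]), array([ 0.84, -0.09, -0.29]), 8.23)
```

View pics/top2.png

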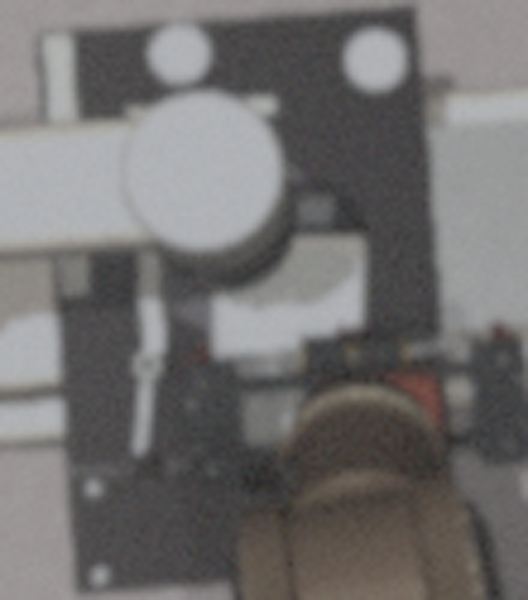

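The top view shows the gripper over the near half of the plate. The plate's far corner is still at (365,237), so it doesn't seem to have moved. I'll check with the scene camera, with the TCP projected onto it.

Run:
```python
from h import *
s=readout.state();p=np.array(s["tcp_pos"]);Rt=Ro.from_rotvec(s["ee_rot"]).as_matrix()
print(p,Rt[:,2],s["grip_width"],mic())
c=crop("scene","scene3")
for n in("scene","top"):
    c=camera(n);uv=cv2.projectPoints(p[None],np.array(c["rvec"]),np.array(c["tvec"]),c["K"],np.array(c["distortion"]))[0][0,0];b=BOX[n];print(n,(uv-[b[0],b[1]])*b[4])
```

```text
[0.56883707 0.00536829 0.20750019] [ 0.37330435  0.03119132 -0.92718443] 0.0006276215056414716 (array([-0.058 , -0.0602,  0.2075]), array([-0.57, -0.1 ,  0.14]), 8.28)
scene [416.37085157 358.40753236]
top [347.10821161 331.6465189 ]
```

View pics/scene3.png

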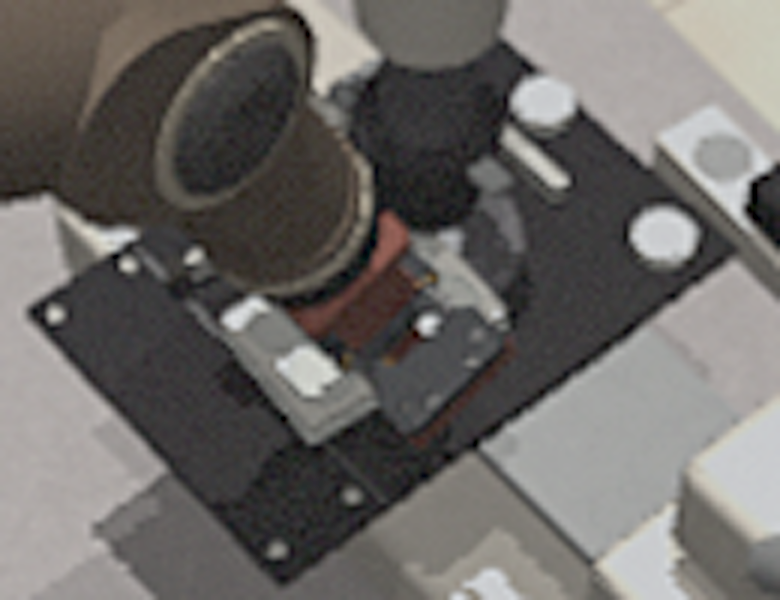

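Run:
```python
from h import *
s=readout.state();p=np.array(s["tcp_pos"]);Rt=Ro.from_rotvec(s["ee_rot"]).as_matrix()
pts=np.array([p-.08*Rt[:,2]+sx*.0375*Rt[:,0]+sy*.089*Rt[:,1] for sx in(-1,1) for sy in(-1,1)]+[p-.03*Rt[:,2],p-.08*Rt[:,2]])
for n in("scene","top"):
    c=camera(n);uv=cv2.projectPoints(pts,np.array(c["rvec"]),np.array(c["tvec"]),c["K"],np.array(c["distortion"]))[0][:,0];b=BOX[n];print(n,((uv-[b[0],b[1]])*b[4]).round(0).tolist())
print(Rt[:,1])
```

```text
scene [[545.0, 370.0], [313.0, 148.0], [436.0, 479.0], [209.0, 251.0], [401.0, 341.0], [373.0, 309.0]]
top [[511.0, 296.0], [178.0, 321.0], [518.0, 428.0], [191.0, 453.0], [348.0, 347.0], [350.0, 375.0]]
[-8.34476511e-02  9.96512162e-01  2.89058819e-06]
```

Run:
```python
from h import *
print(ctrl.servo_line(w(-.058,-.106),v=.1,threshold=8),mic())
print(ctrl.servo_line(w(-.165,-.106,.215),v=.12,threshold=8),mic())
print(ctrl.servo_line(w(-.165,-.106,.196),v=.02,threshold=4),mic())
ctrl.servo_line(w(-.165,-.106,.23),v=.1)
a,b=camera("scene"),camera("top")
f=lambda c,x,y,ww,h,s:cv2.resize(c["color"][y:y+h,x:x+ww,::-1],None,fx=s,fy=s,interpolation=cv2.INTER_CUBIC)
im=np.zeros((600,800,3),np.uint8);i1=f(a,212,118,100,100,5);i2=f(b,215,165,75,110,4);im[:500,:500]=i1;im[:440,500:]=i2
cv2.imwrite("pics/cmp4.png",(255*(im/255.)**.7).astype(np.uint8))
```

```text
False (array([-0.058 , -0.1056,  0.2075]), array([0.08, 0.17, 0.12]), 9.14)
False (array([-0.1644, -0.1059,  0.2152]), array([ 0.54, -0.88, -0.83]), 10.18)
False (array([-0.1649, -0.106 ,  0.1961]), array([ 0.03, -0.13, -0.62]), 11.28)
```

View pics/cmp4.png

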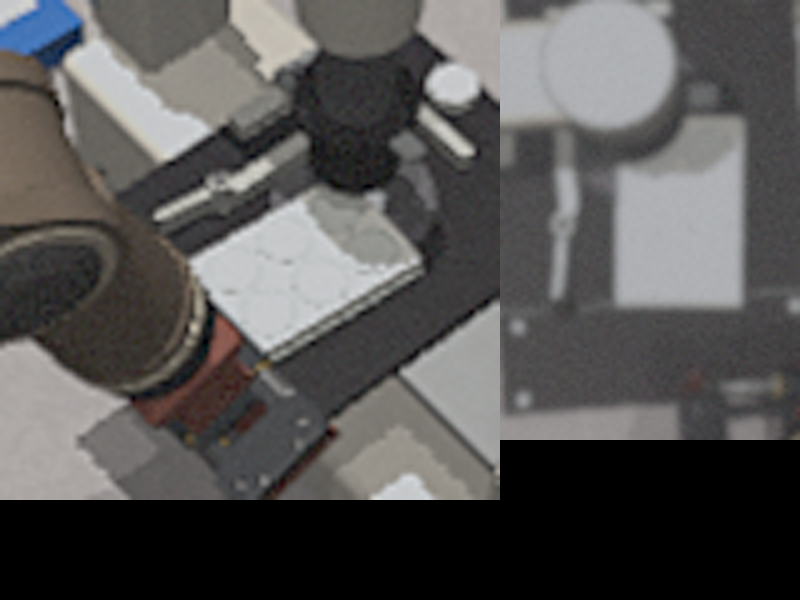

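Neither view shows any plate motion, and there was no contact at z=0.196 above the stage. The closed fingertips must stand higher than the nominal TCP, so I'll probe down to the stage to find the true tip height.

Run:
```python
from h import *
ctrl.servo_line(w(-.165,-.06,.21),v=.15)
print(ctrl.servo_line(w(-.165,-.06,.165),v=.025,threshold=3),mic(),readout.state()["grip_width"])
ctrl.hold(.1);print(mic())
ctrl.servo_line(w(-.165,-.06,.215),v=.1);print(mic())
```

```text
True (array([-0.1649, -0.0601,  0.182 ]), array([-2.31, -0.79,  6.11]), 13.47) 0.0003515712396883787
(array([-0.1649, -0.06  ,  0.1821]), array([-1.74,  0.27,  5.37]), 13.57)
(array([-0.1652, -0.0601,  0.2147]), array([0.07, 0.08, 0.92]), 14.05)
```

```bash
cat >> h.py <<'E'
def wx(x,y,z=.1865): return w(x+.008,y,z)   # finger tip centre, x attitude
def wy(x,y,z=.191): return w(x,y+.0108,z)   # finger tip centre, y attitude
E
python3 - <<'E'
from h import *
ctrl.servo_line(wx(-.165,-.1,.23),v=.2)
ctrl.servo_line(wx(-.058,-.1,.23),v=.2)
print(ctrl.servo_line(wx(-.058,-.1),v=.12,threshold=4),mic())
print(ctrl.servo_line(wx(-.058,-.060),v=.03,threshold=10),mic())
f=lambda c,x,y,ww,h,s:cv2.resize(c["color"][y:y+h,x:x+ww,::-1],None,fx=s,fy=s,interpolation=cv2.INTER_CUBIC)
print(ctrl.servo_line(wx(-.058,-.1),v=.12),mic())
print(ctrl.servo_line(wx(-.165,-.1,.22),v=.2),mic())
a,b=camera("scene"),camera("top")
im=np.zeros((600,800,3),np.uint8);i1=f(a,212,118,100,100,5);i2=f(b,215,165,75,110,4);im[:500,:500]=i1;im[:440,500:]=i2
cv2.imwrite("pics/cmp5.png",(255*(im/255.)**.7).astype(np.uint8))
E
```

```text
False (array([-0.0503, -0.1   ,  0.187 ]), array([ 0.02, -0.16, -0.44]), 15.62)
False (array([-0.05  , -0.06  ,  0.1865]), array([-0.8 ,  0.89, -0.24]), 17.1)
False (array([-0.05  , -0.0999,  0.1864]), array([0.91, 0.64, 0.15]), 17.58)
False (array([-0.1562, -0.0997,  0.2204]), array([-0.58,  0.81,  0.17]), 18.29)
```

View pics/cmp5.png

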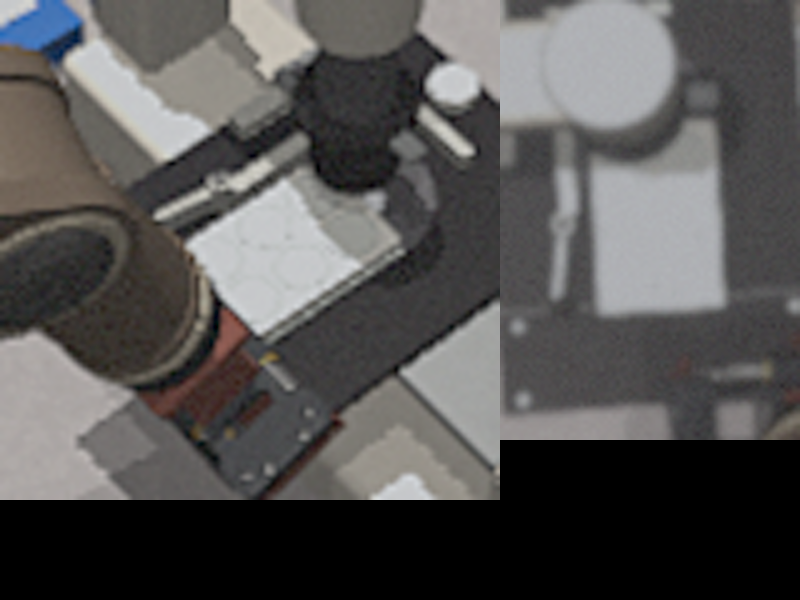

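Run:
```python
from h import *
np.set_printoptions(precision=4,suppress=True)
T=camera("top");uv=unc([(97,315),(225,305),(216,120)],(215,165,75,110,4))
o=np.array([.6223,.0714]);R=Ro.from_euler("z",.0853).as_matrix()[:2,:2]
P=(at_z(T,uv,.22)[:,:2]-o)@R; print(P); yc=(P[0,1]+P[1,1])/2; xn=(P[0,0]+P[1,0])/2
print("yc",yc,"xn",xn)
yc=np.clip(yc,-.012,.004)
ctrl.servo_line(wx(-.168,yc-.001,.22),v=.2)
print(ctrl.servo_line(wx(-.168,yc-.001),v=.1,threshold=4),mic())
print(ctrl.servo_line(wx(-.150,yc-.001),v=.08,threshold=4),mic())
print(ctrl.servo_line(wx(-.075,yc+.003),v=.03,threshold=6),mic())
```

```text
[[-0.1319  0.0347]
 [-0.132  -0.0518]
 [-0.0062 -0.0554]]
yc -0.008542511765942434 xn -0.13195261908921893
False (array([-0.16  , -0.0102,  0.1864]), array([-0.4 , -0.16,  1.35]), 19.52)
False (array([-0.1419, -0.0095,  0.1868]), array([0.21, 0.51, 0.68]), 19.9)
False (array([-0.067 , -0.0055,  0.1865]), array([-1.25, -0.56, -0.02]), 22.55)
```

Run:
```python
from h import *
print(ctrl.servo_line(wx(-.060,-.0045),v=.012,threshold=4.5),mic())
p,_,_=mic()
ctrl.servo_line(w(p[0]-.025,p[1],.188),v=.12)
ctrl.servo_line(w(-.13,-.03,.30),v=.25)
ctrl.servo_line(w(-.10,-.13,.30),v=.25)
np.set_printoptions(precision=2,suppress=True)
for a in AY: print(ctrl.ik(wy(-.01,-.09,.28),a), ctrl.ik(wy(-.01,-.09),a), ctrl.ik(wy(-.01,-.045),a))
print(readout.state()["joint_positions"])
c=crop("top","top6")
```

```text
True (array([-0.061 , -0.0052,  0.1857]), array([-0.77,  0.16, -0.87]), 23.24)
[ 0.59  0.52 -0.55  1.42 -0.26  1.37  0.24] [ 0.6   0.59 -0.55  1.53 -0.23  1.21  0.29] [ 0.56  0.57 -0.58  1.57 -0.23  1.16  0.23]
[-0.39  0.64  1.04  1.5  -0.93  1.7  -2.34] [-0.39  0.74  1.04  1.6  -1.    1.61 -2.21] [-0.48  0.71  1.04  1.64 -1.01  1.57 -2.26]
[ 0.65 -0.02 -0.55  1.96 -0.11  0.83  1.81]
```

Run:
```python
from h import *
ctrl.reach(wy(-.01,-.10,.28),AY[0]); print(mic())
print(ctrl.servo_line(wy(-.01,-.09),v=.12,threshold=5),mic())
print(ctrl.servo_line(wy(-.01,-.068),v=.05,threshold=5),mic())
print(ctrl.servo_line(wy(-.01,-.038),v=.02,threshold=8),mic())
ctrl.hold(.1);print(mic())
crop("scene","scene7")
```

```text
(array([-0.0101, -0.0885,  0.2804]), array([0.01, 0.35, 0.13]), 26.25)
False (array([-0.0095, -0.0793,  0.1918]), array([-0.1 , -0.54,  0.01]), 27.15)
False (array([-0.01  , -0.0571,  0.1911]), array([ 0.05, -0.97, -0.49]), 27.74)
True (array([-0.0098, -0.0381,  0.1905]), array([ 1.03, -1.78,  2.26]), 28.74)
(array([-0.01  , -0.0381,  0.1902]), array([ 0.57, -0.46,  0.44]), 28.84)
```

Run:
```python
from h import *
ctrl.servo_line(wy(-.01,-.055),v=.08)
print(ctrl.servo_line(wy(-.01,-.040),v=.015,threshold=8),mic())
ctrl.servo_line(wy(-.01,-.068),v=.1)
ctrl.servo_line(wy(-.05,-.11,.30),v=.2)
ctrl.reach(wx(-.13,-.03,.28),A[0])
print(ctrl.servo_line(wx(-.10,0,.21),v=.2),mic())
print(ctrl.servo_line(wx(-.085,0),v=.08,threshold=4),mic())
print(ctrl.servo_line(wx(-.058,0.0),v=.012,threshold=5),mic())
```

```text
True (array([-0.01  , -0.0381,  0.1905]), array([ 0.34, -1.27, -0.15]), 29.75)
False (array([-9.180e-02,  2.000e-04,  2.097e-01]), array([ 0.86, -1.08,  0.53]), 32.61)
False (array([-0.0768, -0.0002,  0.1873]), array([0.59, 0.58, 0.21]), 33.11)
True (array([-6.080e-02, -1.000e-04,  1.857e-01]), array([-0.13, -0.5 ,  1.62]), 34.49)
```

Repeat pushes stop at the same points (y −0.0381, x −0.0608), so the plate is seated. Next I'll move to behind the clip arm and check with a picture before swinging it.

Run:
```python
from h import *
ctrl.servo_line(wx(-.09,0.0),v=.1)
ctrl.servo_line(wx(-.14,.02,.225),v=.2)
ctrl.servo_line(wx(-.115,.088,.225),v=.2)
print(ctrl.servo_line(wx(-.115,.088),v=.1,threshold=4),mic())
f=lambda c,x,y,ww,h,s:cv2.resize(c["color"][y:y+h,x:x+ww,::-1],None,fx=s,fy=s,interpolation=cv2.INTER_CUBIC)
a,b=camera("scene"),camera("top")
im=np.zeros((600,800,3),np.uint8);i1=f(a,232,118,80,100,6);i2=f(b,215,165,75,110,4);im[:600,:480]=i1;im[:440,500:]=i2
cv2.imwrite("pics/cmp8.png",(255*(im/255.)**.7).astype(np.uint8))
```

```text
False (array([-0.1069,  0.0874,  0.1866]), array([ 1.67,  0.7 , -0.35]), 36.38)
```

View pics/cmp8.png

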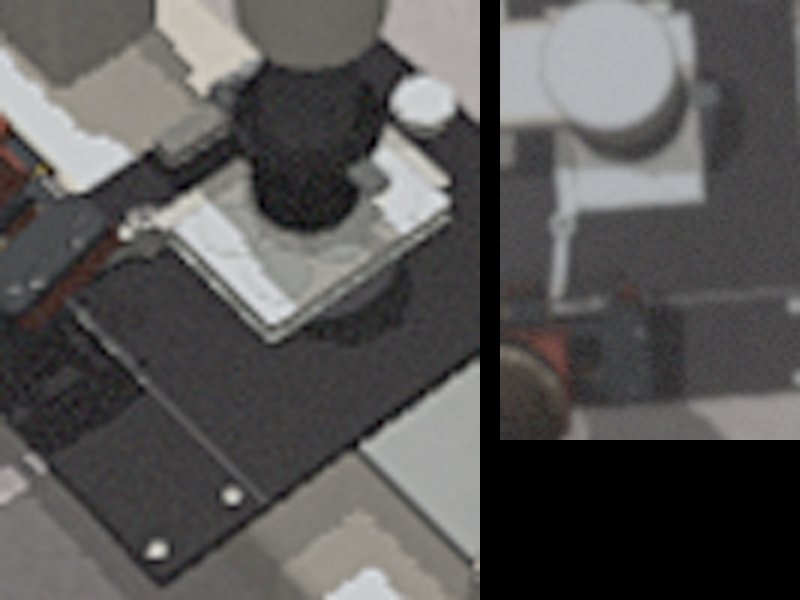

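The plate sits against the back bar and end stop: its near edge runs (565,207)–(703,201) in the top view, and its far end meets the stop at (415,165) in the scene view. Next I'll swing the clip.

Run:
```python
from h import *
pv=np.array([-.0695,.056])
def c(phi,r=.042):
    d=np.array([-np.sin(phi),-np.cos(phi)]);n=np.array([np.cos(phi),-np.sin(phi)])
    return pv+r*d-n*(.003+.0093*abs(np.cos(phi))+.0125*abs(np.sin(phi)))
for phi in(1.6,1.4,1.2,1.0,.8,.6,.4,.2):
    st=ctrl.servo_line(wx(*c(phi)),v=.05,threshold=9); m=mic(); print(phi,st,m)
    if st: break
```

```text
1.6 False (array([-0.1028,  0.0725,  0.1867]), array([-0.37,  0.31, -0.22]), 36.93)
1.4 False (array([-0.1057,  0.0655,  0.1866]), array([-0.55,  0.1 , -0.5 ]), 37.24)
1.2 False (array([-0.107 ,  0.0577,  0.1866]), array([0.48, 2.55, 1.48]), 37.55)
1.0 False (array([-0.107 ,  0.0486,  0.1864]), array([0.68, 1.03, 0.53]), 37.88)
0.8 False (array([-0.1046,  0.0393,  0.1863]), array([0.05, 1.02, 0.25]), 38.21)
0.6 False (array([-0.0998,  0.0306,  0.1863]), array([-0.22,  0.76,  0.06]), 38.55)
0.4 False (array([-0.0928,  0.0231,  0.1864]), array([-0.8 , -0.38,  0.6 ]), 38.91)
0.2 False (array([-0.0838,  0.0174,  0.1865]), array([ 0.02, -0.93, -0.32]), 39.27)
```

Run:
```python
from h import *
ctrl.servo_line(w(-.105,.017,.1865),v=.1)
ctrl.servo_line(w(-.105,.0015,.1865),v=.1)
print(ctrl.servo_line(w(-.0780,.0015,.1865),v=.03,threshold=6),mic())
print(ctrl.servo_line(w(-.0738,.0015,.1865),v=.008,threshold=5),mic())
ctrl.servo_line(w(-.10,.0015,.1865),v=.1)
ctrl.servo_line(w(-.17,-.03,.30),v=.2); print(mic())
f=lambda c,x,y,ww,h,s:cv2.resize(c["color"][y:y+h,x:x+ww,::-1],None,fx=s,fy=s,interpolation=cv2.INTER_CUBIC)
a,b=camera("scene"),camera("top")
im=np.zeros((600,800,3),np.uint8);i1=f(a,232,125,70,70,7);i2=f(b,222,165,50,70,6);im[:490,:490]=i1;im[:420,500:]=i2
cv2.imwrite("pics/cmp9.png",(255*(im/255.)**.7).astype(np.uint8))
```

```text
False (array([-0.0782,  0.0015,  0.1864]), array([-0.71, -2.25, -1.58]), 40.99)
False (array([-0.0737,  0.0015,  0.1865]), array([-2.13, -0.88, -0.16]), 41.67)
(array([-0.1697, -0.0296,  0.2994]), array([ 0.48, -0.92,  0.11]), 42.98)
```

View pics/cmp9.png

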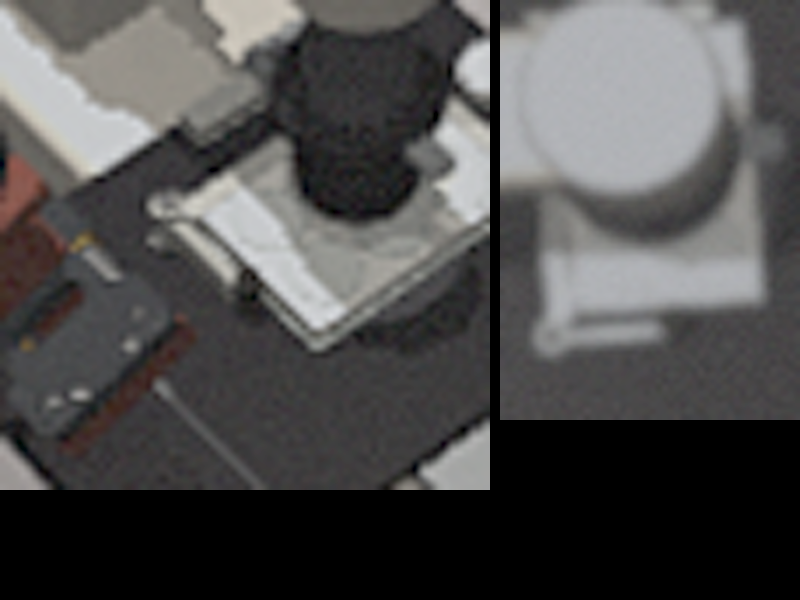

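The top view shows the arm running (551,338)–(660,328), nearly parallel to the plate's edge. I felt no firm pad contact, so I'll press lightly until there is some.

Run:
```python
from h import *
ctrl.servo_line(w(-.10,.0015,.1865),v=.2)
ctrl.servo_line(w(-.080,.0015,.1865),v=.08,threshold=5)
print(ctrl.servo_line(w(-.0712,.0015,.1865),v=.008,threshold=5),mic())
ctrl.servo_line(w(-.10,.0015,.1865),v=.1)
ctrl.servo_line(w(-.17,-.03,.30),v=.2); print(mic())
np.set_printoptions(precision=4,suppress=True)
```

```text
True (array([-0.074 ,  0.0014,  0.1856]), array([-0.53,  1.27,  0.23]), 45.3)
(array([-0.1699, -0.0295,  0.2994]), array([-0.99,  0.22,  0.02]), 46.74)
```

```bash
python3 -c "
from station import ctrl
print(ctrl.hand_in())"
```

```text
the job is handed in; nothing more can be done
None
```

I slid the plate home against the back bar and end stop, swung the clip in until its pad met the plate's near end, and handed the job in at about 47 s; no verdict was returned.

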